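# Fit the supply terminals on the panel's rail

### The job

Fit the four loose terminal blocks on the white panel's rail, each fully seated over the rail opposite the busbar tail of its own colour. Slide the grey end clamp at the magenta line's end of the rail along to that line, its middle on the line, and let go of everything.

Things in the scene. Friction and masses are not known exactly. Their poses are not given: they have to be found in the camera images.
- block_red: loose red terminal block, upright: 70 (x) x 24 (y) x 58 mm high, 0.13 kg. Origin: middle of underside. Base 70 long to z=30, nose x -20..20, z 30..58: grip it across these 40 mm (close along x), tips above z=31, clear of neighbours. Groove along y below, 39 wide (mouth 45), 10 deep, drops over the 35 rail: seated, origin 5 above the plate; sits higher if not home. Either way round is right.
- block_yellow: loose yellow terminal block, upright: 70 (x) x 24 (y) x 58 mm high, 0.13 kg. Origin: middle of underside. Base 70 long to z=30, nose x -20..20, z 30..58: grip it across these 40 mm (close along x), tips above z=31, clear of neighbours. Groove along y below, 39 wide (mouth 45), 10 deep, drops over the 35 rail: seated, origin 5 above the plate; sits higher if not home. Either way round is right.
- block_blue: loose blue terminal block, upright: 70 (x) x 24 (y) x 58 mm high, 0.13 kg. Origin: middle of underside. Base 70 long to z=30, nose x -20..20, z 30..58: grip it across these 40 mm (close along x), tips above z=31, clear of neighbours. Groove along y below, 39 wide (mouth 45), 10 deep, drops over the 35 rail: seated, origin 5 above the plate; sits higher if not home. Either way round is right.
- block_green: loose green terminal block, upright: 70 (x) x 24 (y) x 58 mm high, 0.13 kg. Origin: middle of underside. Base 70 long to z=30, nose x -20..20, z 30..58: grip it across these 40 mm (close along x), tips above z=31, clear of neighbours. Groove along y below, 39 wide (mouth 45), 10 deep, drops over the 35 rail: seated, origin 5 above the plate; sits higher if not home. Either way round is right.
- tail_red: red-sleeved copper busbar tail, 15 mm wide, 18 high, fixed on the white panel. Origin: on the plate (3 above the bench) under its end by the rail; x along the bar away from the rail, y along the rail. block_red belongs on the rail at x=-42, y=0, its x along this x. Rail centre line: x=-42; 35 wide, top at z=15. Tails 32 apart, colours in any order; a fixed end clamp 32 past the +y one.
- tail_yellow: yellow-sleeved copper busbar tail, 15 mm wide, 18 high, fixed on the white panel. Origin: on the plate (3 above the bench) under its end by the rail; x along the bar away from the rail, y along the rail. block_yellow belongs on the rail at x=-42, y=0, its x along this x. Rail centre line: x=-42; 35 wide, top at z=15. Tails 32 apart, colours in any order; a fixed end clamp 32 past the +y one.
- tail_blue: blue-sleeved copper busbar tail, 15 mm wide, 18 high, fixed on the white panel. Origin: on the plate (3 above the bench) under its end by the rail; x along the bar away from the rail, y along the rail. block_blue belongs on the rail at x=-42, y=0, its x along this x. Rail centre line: x=-42; 35 wide, top at z=15. Tails 32 apart, colours in any order; a fixed end clamp 32 past the +y one.
- tail_green: green-sleeved copper busbar tail, 15 mm wide, 18 high, fixed on the white panel. Origin: on the plate (3 above the bench) under its end by the rail; x along the bar away from the rail, y along the rail. block_green belongs on the rail at x=-42, y=0, its x along this x. Rail centre line: x=-42; 35 wide, top at z=15. Tails 32 apart, colours in any order; a fixed end clamp 32 past the +y one.
- end_clamp: loose grey end clamp, slides along the rail, captive, at its -y end: 50 (x, across rail) x 14 (y, along it) x 53 mm high. Nose x -18..18, z 30..53: grip it across these 36 mm, tips above z=31, slide towards +y. Friction 1.5 N plus 4 N per m/s; stays where left. Origin: middle of underside, 8 over the bench. The like one at the +y end is fixed.
- end_mark: magenta line 3 mm wide across plate and rail, between the last block's place and the loose end clamp, whose middle belongs on it. Origin: on the plate (3 above the bench), on the rail's centre line; y along the rail towards the blocks. The end clamp starts 24 to 62 from it on its -y side.

How it is judged:
By the outcome, as a careful person would: the job done as asked, in the order asked, and still so for the second after the job is handed in, with the robot touching nothing.
It also fails if it takes over 106 s, if anything falls off the work surface, if the arm or the gripper's body presses on something with over 40 N, if the wrist force passes 120 N, or if a joint passes its speed limit or range.

### The arm

A 6-joint arm with a two-finger parallel gripper is mounted at the origin on a cart in front of the work surface, level with it; the furniture and walls round the work are solid. World frame = base frame: x ahead of the robot, y to its left, z up, the work surface at z = 0. Lengths are in m, angles in rad, forces in N, time in s.
With the tool pointing down it reaches from about 0.35 to 0.975 m from the base axis. Payload 17.4 kg.
Tool frame: the origin (TCP) lies at the very end of the fingers, on their centre line; the grasp point (between the pads) lies env.tcp_to_grasp behind it (env.tcp_to_grasp is the distance from the TCP to the grasp point, in m); z points along the fingers, y is the line along which they close (so a half turn about z gives the same grasp; the last joint's range is limited). The gripper opens to 85 mm and grips with 20 to 120 N. Pads are 22 mm wide; open, the fingers measure 114 mm over their backs; the gripper's body (76 mm by 85 mm) begins 54 mm behind the grasp point. The pads swing forward as they close: fully open they stand 13 mm farther back than shut.
Start: joints at [1.278, 0.116, 1.442, -0, 1.584, -0.038], TCP at [0.17, 0.653, 0.231] pointing down, gripper open.
Joint ranges: [-2.83, 2.83], [-0.83, 2.19], [0.07, 2.5], [-1.14, 4.28], [0.01, 3], [-2.97, 2.97]. Speed limits (rad/s): [1.89, 1.89, 2.22, 3.14, 3.14, 3.14].

### API

Orientations are given as a unit quaternion [x, y, z, w].
In Python, from workcell import env gives the robot as it stands.
- The arm moves only by the tool run_rows, called after "Emit:" by a JSON object that holds its "method" and its "body", one argument or row to a line. Schema: {"type":"object","properties":{"moves":{"type":"array","items":{"type":"number"},"minItems":7,"maxItems":140},"grip_n":{"type":"number"},"only":{"type":"string"},"quiet":{"type":"boolean"},"lines":{"type":"string"}},"required":["moves"],"additionalProperties":false}. moves is one flat list of numbers that holds 1 to 20 rows one after another, with no inner brackets; each row has 7 numbers: the finger opening in m, then dx, dy, dz in m, then a rotation vector rx, ry, rz in rad; each row shifts and turns the commanded pose from where the row before left it, along the tool's axes as they then stand; what a row does not reach is not made up. A row lasts 1/8 s, in which the tool goes at most 0.0625 m and 0.188 rad, less where a joint would pass 70% of its speed; a pose out of reach is approached as far as the arm can. The fingers move at their own pace and stop on an object; grip_n is the grip in N (left out, the last holds). Time passes only in rows, so rows that do not move let the fingers close. The tool returns the time, the measured TCP pose, the force, the opening and the grip force at its end. only (a regular expression) keeps the lines of the reply that match it, lines (a string "A,B") keeps lines A to B, and quiet returns only ok. Input that does not fit is refused with a message, and nothing moves.
- env.read_state(): the state, without advancing time (a new reading comes with each control period).
- env.snapshot(name): name is "scene" or "top" or "wrist"; returns a dict with "frame" (420x560x3 uint8, blue, green, red), "mtx" (3x3 intrinsics, pixels), "world_from_camera" (4x4, takes a point from camera to world coordinates); the wrist camera has in their place "mount" (4x4, takes a point from camera to tool coordinates, whose origin is the TCP and whose axes are the flange's). Camera axes: x right, y down, z forward; pixel columns grow to the right and rows downward; lengths in m; the calibration is good to about 2 mm. A picture is of the moment at which its call begins: read the wrist's pose just before it. There is no depth.
- env.job_done(): hands the job in; it is judged then, once.
The state is a dict: "clock": time; "q": joint angles; "qvel": joint speeds; "joint_efforts": joint torques, N m; "eef_pos": TCP position; "tool_rot": TCP orientation; "force": force on the tool from outside, world axes, zero at the start; "torque": the same for the moment, N m; "opening": finger opening in m; "grip_force": force on a finger pad.
Only numpy, scipy, OpenCV 4.12 (cv2) and the standard library are available. Lean on these libraries where they do the work, as an engineer would, in place of code of your own. Each camera call takes 0.05 s, during which the arm holds its last target. There are 200 camera calls.

## Working session

There is one attempt and no reset: what is moved stays moved. The work goes in short steps, Python scripts to look and compute and a tool call to move; the robot and the scene stay as the last step left them, time stands still between calls to the robot, and variables do not carry over. Pictures are saved under pics/ and viewed, at most 14 in all, crops included, and the job is handed in when it is done.

```bash
ls; mkdir -p pics; python3 - <<'E'
from workcell import env
import cv2
for n in ("scene","top","wrist"):
    s=env.snapshot(n); cv2.imwrite(f"pics/{n}0.png",s["frame"])
    print(n,s["mtx"].tolist(),(s.get("world_from_camera") if "world_from_camera" in s else s["mount"]).round(4).tolist())
print(env.tcp_to_grasp,env.read_state())
E
```

```text
pics
workcell.py
scene [[428.43954720282903, 0.0, 280.4098717421232], [0.0, 428.43954720282903, 205.33513207993374], [0.0, 0.0, 1.0]] [[0.7614, -0.2869, 0.5813, -0.0272], [-0.6482, -0.3466, 0.678, -0.6923], [0.0069, -0.8931, -0.4499, 0.4631], [0.0, 0.0, 0.0, 1.0]]
top [[458.5808302403323, 0.0, 281.43920107480636], [0.0, 458.5808302403323, 210.30023050886638], [0.0, 0.0, 1.0]] [[0.007, -0.9804, 0.1968, 0.3412], [-0.9999, -0.0042, 0.0147, -0.0552], [-0.0136, -0.1969, -0.9803, 1.0619], [0.0, 0.0, 0.0, 1.0]]
wrist [[289.6542635797947, 0.0, 282.84710171557697], [0.0, 289.6542635797947, 208.90975956658954], [0.0, 0.0, 1.0]] [[0.0005, -0.961, -0.2764, 0.07], [1.0, 0.0006, -0.0003, 0.0007], [0.0005, -0.2764, 0.961, -0.1424], [0.0, 0.0, 0.0, 1.0]]
0.0187 {'clock': 0.15, 'q': array([ 1.27820891e+00,  1.16360944e-01,  1.44209550e+00, -1.38325323e-05,
        1.58397458e+00, -3.78187245e-02]), 'qvel': array([ 9.64753353e-05, -1.41701176e-03, -2.60273074e-03,  1.23406959e-03,
       -3.48715165e-03, -4.82296572e-04]), 'joint_efforts': array([ 3.59124442e-04, -7.32505846e+01, -6.32846260e+01, -1.23642540e-04,
        4.90390579e-03, -8.64076401e-05]), 'eef_pos': array([0.17010082, 0.65307784, 0.23075191]), 'tool_rot': array([ 1.27040196e-01,  9.91897481e-01, -4.14613595e-04, -6.21142844e-05]), 'force': array([-0.0471413 , -0.83290383, -0.03453971]), 'torque': array([-0.01048532,  0.02925026, -0.01142294]), 'grip_force': 0.0, 'opening': 0.08553758372290966}
```
View pics/top0.png

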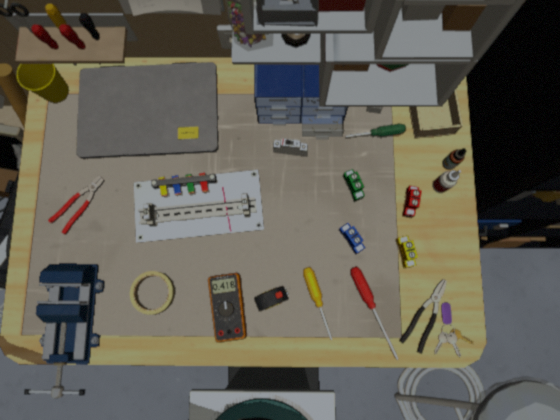

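View pics/scene0.png

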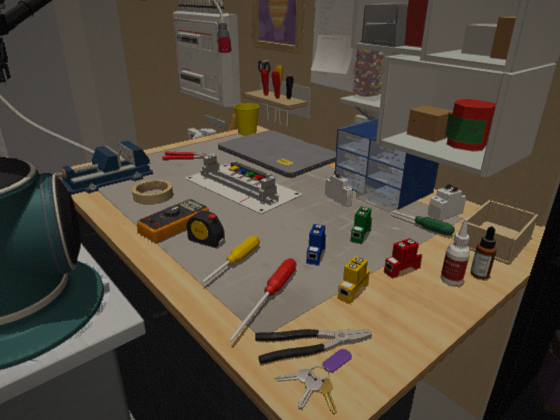

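The top view shows the panel at about (135–262, 172–240), with its rail along row 210. The tails run yellow, blue, green, red from left to right at (165–204, 185), the magenta line is at (226, 208) and the loose clamp at (246, 205). The loose blocks are green (355, 185), blue (352, 237), red (412, 200) and yellow (407, 250). Next I'll get rough positions.

```bash
cat > h.py <<'E'
import numpy as np, cv2
from scipy.spatial.transform import Rotation as R
from workcell import env
def shot(n):
    st=env.read_state(); s=env.snapshot(n); T=s.get("world_from_camera")
    if T is None:
        W=np.eye(4); W[:3,:3]=R.from_quat(st["tool_rot"]).as_matrix(); W[:3,3]=st["eef_pos"]; T=W@s["mount"]
    return s["frame"],s["mtx"],T
def ray(uv,z,K,T):
    uv=np.atleast_2d(np.asarray(uv,float)); d=np.c_[uv,np.ones(len(uv))]@np.linalg.inv(K).T@T[:3,:3].T
    o=T[:3,3]; return (o+d*((z-o[2])/d[:,2])[:,None])[:,:2]
HUE=dict(red=[(0,8),(172,180)],yellow=[(22,34)],blue=[(105,125)],green=[(50,85)],mag=[(140,170)])
def blobs(f,c,amin=20,s=90,v=40):
    h=cv2.cvtColor(f,cv2.COLOR_BGR2HSV); m=0
    for a,b in HUE[c]: m=m|cv2.inRange(h,(a,s,v),(b,255,255))
    n,L,st,ce=cv2.connectedComponentsWithStats(m)
    return [(int(st[i,4]),ce[i].round(1).tolist(),st[i,:4].tolist(),L==i) for i in range(1,n) if st[i,4]>=amin]
E
python3 - <<'E'
from h import *
f,K,T=shot("top")
for c in HUE:
    for a,ce,bb,m in blobs(f,c,8):
        if 130<ce[0]<440 and 150<ce[1]<265:
            print(c,a,ce,bb,ray(ce,.045 if ce[0]>300 else .02,K,T).round(3))
print(ray([[135,176],[262,172],[262,232],[135,240]],.003,K,T).round(3))
cv2.imwrite("pics/topcrop.png",cv2.resize(f[160:270,125:445],None,fx=2.5,fy=2.5,interpolation=cv2.INTER_CUBIC))
E
```

```text
red 18 [201.5, 173.7] [199, 172, 6, 4] [[0.638 0.15 ]]
red 73 [203.8, 185.2] [199, 181, 9, 10] [[0.61  0.143]]
red 250 [411.8, 200.7] [403, 186, 18, 31] [[ 0.569 -0.335]]
yellow 4523 [439.7, 233.7] [396, 144, 85, 141] [[ 0.494 -0.393]]
yellow 101 [435.7, 167.7] [423, 159, 22, 13] [[ 0.646 -0.393]]
yellow 23 [398.9, 164.7] [395, 163, 9, 4] [[ 0.653 -0.309]]
yellow 14 [160.4, 177.9] [158, 177, 6, 3] [[0.627 0.247]]
yellow 370 [415.4, 182.8] [395, 176, 44, 16] [[ 0.611 -0.345]]
yellow 74 [163.1, 189.3] [158, 185, 10, 10] [[0.599 0.239]]
blue 62 [176.5, 187.7] [172, 184, 9, 9] [[0.603 0.207]]
blue 209 [352.2, 237.3] [340, 224, 23, 29] [[ 0.485 -0.198]]
green 161 [354.8, 183.2] [344, 172, 20, 28] [[ 0.609 -0.207]]
green 56 [190.2, 186.3] [187, 182, 7, 10] [[0.607 0.175]]
[[0.636 0.313]
 [0.647 0.008]
 [0.502 0.006]
 [0.482 0.302]]
```

View pics/topcrop.png

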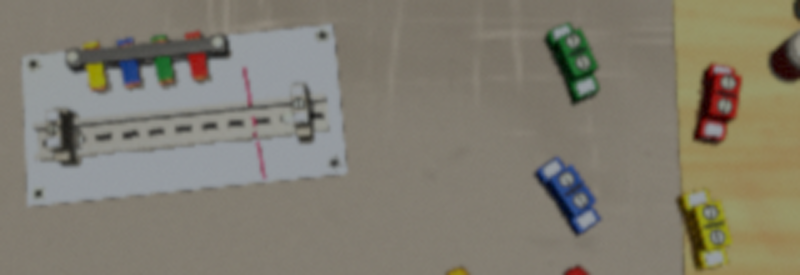

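The blocks are all upright, with their long axes roughly along world x. The panel yaw is about 0.07. I'll move the wrist camera above the panel.

Emit:
{"method": "run_rows", "body": {
  "moves": [0.085,-0.05,-0.0335,0.008,0,0,0,0.085,-0.05,-0.0335,0.008,0,0,0,0.085,-0.05,-0.0335,0.008,0,0,0,0.085,-0.05,-0.0335,0.008,0,0,0,0.085,-0.05,-0.0335,0.008,0,0,0,0.085,-0.05,-0.0335,0.008,0,0,0,0.085,-0.05,-0.0335,0.008,0,0,0,0.085,-0.05,-0.0335,0.008,0,0,0,0.085,-0.05,-0.0335,0.008,0,0,0,0.085,-0.05,-0.0335,0.008,0,0,0,0.085,0,0,0,0,0,0.18,0.085,0,0,0,0,0,0.18,0.085,0,0,0,0,0,0.18,0.085,0,0,0,0,0,0.18,0.085,0,0,0,0,0,0.18,0.085,0,0,0,0,0,0.18,0.085,0,0,0,0,0,0.17,0.085,0,0,0,0,0,0,0.085,0,0,0,0,0,0]
}}

```text
clock: 2.58
eef_pos: [0.5695, 0.203, 0.1512]
tool_rot: [0.682, 0.731, -0.0, -0.0]
force: [0.2, -0.0, -0.2]
opening: 0.0848
grip_force: 0.0
```

```bash
python3 - <<'E'
from h import *
f,K,T=shot("wrist"); cv2.imwrite("pics/w1.png",f); np.savez("w1.npz",f=f,K=K,T=T); print(env.read_state()["eef_pos"],env.read_state()["tool_rot"],env.read_state()["q"])
E
```

```text
[0.56954612 0.20298576 0.15128686] [ 6.82167727e-01  7.31195727e-01 -2.09361687e-05  9.76638248e-06] [ 3.00195750e-01 -3.63113574e-03  1.69647059e+00 -3.80359643e-05
  1.44877984e+00  2.30850421e-01]
```

View pics/w1.png

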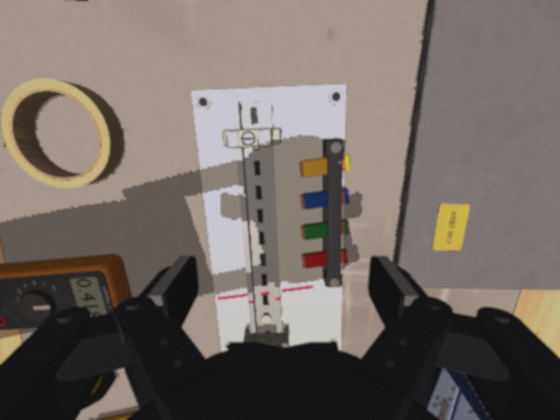

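The wrist view shows the four tails with their rail-side ends at u≈302, at v≈166 (yellow), 200 (blue), 230 (green) and 260 (red). The magenta line is at v≈295, the rail runs along u≈247–280, and the loose clamp is near (266, 330).

```bash
python3 - <<'E'
from h import *
d=np.load("w1.npz"); f,K,T=d["f"],d["K"],d["T"]
P={}
f2=f.copy()
HUE["yellow"]=[(10,34)]
for c in ("yellow","blue","green","red","mag"):
    for a,ce,bb,m in blobs(f,c,25,80,30):
        if 210<ce[0]<350 and 145<ce[1]<310:
            print(c,a,ce,bb)
            if c!="mag" and ce[0]<330:
                # per-column mid-row over columns
                us=np.arange(bb[0]+4,bb[0]+bb[2]-4); vs=[np.mean(np.where(m[:,u])[0]) for u in us]
                k=np.polyfit(us,vs,1)
                e=np.array([bb[0]-.5,np.polyval(k,bb[0]-.5)]); far=np.array([bb[0]+22,np.polyval(k,bb[0]+22)])
                P[c]=ray([e,far],.021,K,T); print(P[c].round(4).tolist(), [sum(m[:,u]) for u in us][::6])
            elif c=="mag":
                ys,xs=np.where(m); print(ray(np.c_[xs,ys],.003,K,T)[[xs.argmin(),xs.argmax()]].round(4).tolist(), ray([ce],.018,K,T).round(4))
E_=np.array([P[c][0] for c in("yellow","blue","green","red")]); M=np.array([P[c].mean(0) for c in("yellow","blue","green","red")])
print(np.diff(M,axis=0).round(4)); 
# rail edges: rows scan
g=cv2.cvtColor(f,cv2.COLOR_BGR2GRAY)
for v in (165,178,195,222): print(v,g[v,236:292].tolist())
cv2.imwrite("pics/w1c.png",cv2.resize(f[120:345,205:355],None,fx=3.5,fy=2.6,interpolation=cv2.INTER_CUBIC))
E
```

```text
yellow 124 [346.3, 162.7] [342, 154, 9, 18]
yellow 459 [314.6, 167.0] [300, 157, 28, 21]
[[0.5833, 0.2354], [0.6042, 0.2396]] [np.int64(17), np.int64(17), np.int64(17), np.int64(19)]
blue 49 [346.3, 196.0] [344, 189, 5, 15]
blue 329 [315.6, 199.5] [304, 191, 23, 17]
[[0.5899, 0.2045], [0.6114, 0.2088]] [np.int64(14), np.int64(15), np.int64(15)]
green 37 [345.6, 226.9] [344, 220, 4, 14]
green 302 [315.9, 230.2] [305, 222, 22, 17]
[[0.5937, 0.173], [0.6159, 0.1778]] [np.int64(14), np.int64(14), np.int64(14)]
red 41 [342.2, 196.8] [341, 190, 4, 14]
red 27 [302.1, 201.6] [301, 195, 3, 14]Traceback (most recent call last):
  File "<stdin>", line 13, in <module>
    raise TypeError("expected non-empty vector for x")
TypeError: expected non-empty vector for x
```

```bash
python3 - <<'E'
from h import *
d=np.load("w1.npz"); f,K,T=d["f"],d["K"],d["T"]
HUE["yellow"]=[(10,34)]
print("cam",T[:3,3].round(3))
M=[]
for c in ("yellow","blue","green","red"):
    b=[x for x in blobs(f,c,100,80,30) if 305<x[1][0]<330 and 145<x[1][1]<280][0]
    m=b[3]; us=np.arange(308,324)
    lo=[np.where(m[:,u])[0].min() for u in us]; hi=[np.where(m[:,u])[0].max() for u in us]
    print(c,b[1],b[2],np.polyfit(us,lo,1).round(2),np.polyfit(us,hi,1).round(2),
      ray([[316,np.mean(lo)-.5],[316,np.mean(hi)+.5]],.021,K,T).round(4).tolist())
ys,xs=np.where(np.any([x[3] for x in blobs(f,"mag",15,60,30) if 210<x[1][0]<320 and 280<x[1][1]<310],axis=0))
for lo,hi,z in((215,246,.003),(282,316,.003),(250,278,.018)):
    s=(xs>=lo)&(xs<hi)
    if s.any(): print("mag",lo,s.sum(),ray([[xs[s].mean(),ys[s].mean()]],z,K,T).round(4))
cv2.imwrite("pics/w1c.png",cv2.resize(f[120:345,205:355],None,fx=3.5,fy=2.6,interpolation=cv2.INTER_CUBIC))
g=cv2.cvtColor(f,cv2.COLOR_BGR2GRAY)
for v in (165,178,195,222,250): print(v,g[v,236:292].tolist())
E
```

```text
cam [0.565 0.273 0.294]
yellow [314.6, 167.0] [300, 157, 28, 21] [-1.9000e-01  2.1761e+02] [-1.0000e-01  2.0587e+02] [[0.5978, 0.2465], [0.5995, 0.2301]]
blue [315.6, 199.5] [304, 191, 23, 17] [-1.6000e-01  2.4339e+02] [-9.0000e-02  2.3567e+02] [[0.6011, 0.2141], [0.6026, 0.1995]]
green [315.9, 230.2] [305, 222, 22, 17] [-1.6000e-01  2.7439e+02] [-1.1000e-01  2.7201e+02] [[0.6043, 0.1827], [0.6058, 0.1679]]
red [315.1, 259.2] [302, 250, 26, 18] [-1.4000e-01  2.9574e+02] [-9.0000e-02  2.9567e+02] [[0.6074, 0.1522], [0.6092, 0.135]]Traceback (most recent call last):
  File "<stdin>", line 12, in <module>
ValueError: Calling nonzero on 0d arrays is not allowed. Use np.atleast_1d(scalar).nonzero() instead. If the context of this error is of the form `arr[nonzero(cond)]`, just use `arr[cond]`.
```

```bash
python3 - <<'E'
from h import *
d=np.load("w1.npz"); f,K,T=d["f"],d["K"],d["T"]
h=cv2.cvtColor(f,cv2.COLOR_BGR2HSV); m=cv2.inRange(h,(140,60,30),(179,255,255)); m[:,:212]=0; m[:,320:]=0; m[:278]=0; m[306:]=0
ys,xs=np.where(m>0); print(xs.min(),xs.max(),len(xs))
for lo,hi,z in((212,246,.003),(284,320,.003),(252,276,.018)):
    s=(xs>=lo)&(xs<hi)
    if s.any(): print("mag",lo,s.sum(),xs[s].mean(),ys[s].mean(),ray([[xs[s].mean(),ys[s].mean()]],z,K,T).round(4))
cv2.imwrite("pics/w1c.png",cv2.resize(f[120:345,205:355],None,fx=3.5,fy=2.6,interpolation=cv2.INTER_CUBIC))
g=cv2.cvtColor(f,cv2.COLOR_BGR2GRAY)
for v in (165,195,222,250): print(v,g[v,236:292].tolist())
g3=f[:,:,2].astype(int)-f[:,:,0]
for v in (168,200,231,261): print(v,f[v,296:312].tolist())
E
```

```text
218 312 224
mag 212 71 231.4788732394366 296.38028169014086 [[0.5195 0.0821]]
mag 284 77 297.84415584415586 288.1948051948052 [[0.5943 0.098 ]]
mag 252 43 263.04651162790697 294.6279069767442 [[0.5559 0.0965]]
165 [126, 118, 112, 109, 109, 106, 95, 78, 77, 94, 107, 109, 109, 109, 109, 109, 106, 93, 69, 42, 31, 28, 37, 62, 91, 105, 109, 109, 108, 109, 109, 108, 109, 109, 108, 108, 108, 111, 120, 127, 130, 129, 130, 129, 130, 129, 130, 129, 129, 130, 129, 130, 129, 129, 129, 129]
195 [167, 162, 147, 133, 127, 127, 138, 159, 161, 130, 91, 92, 106, 110, 110, 110, 110, 110, 106, 93, 68, 42, 31, 30, 42, 68, 94, 106, 109, 109, 109, 110, 109, 109, 109, 109, 109, 108, 110, 117, 124, 128, 128, 129, 129, 129, 129, 128, 129, 129, 129, 129, 129, 129, 129, 129]
222 [200, 200, 200, 200, 198, 195, 188, 185, 185, 186, 173, 135, 97, 117, 163, 185, 185, 174, 158, 136, 113, 94, 80, 70, 68, 70, 79, 94, 105, 109, 109, 108, 108, 109, 109, 108, 109, 109, 108, 110, 116, 123, 128, 129, 129, 129, 128, 128, 129, 128, 129, 129, 128, 128, 128, 128]
250 [199, 200, 199, 200, 200, 199, 199, 196, 190, 184, 184, 184, 
[... 528 characters left out ...]
, 136], [110, 120, 132], [90, 102, 124], [65, 82, 122], [57, 71, 118], [67, 60, 96], [81, 51, 62], [90, 48, 37], [92, 49, 31], [91, 47, 28], [91, 47, 28], [91, 46, 28], [91, 46, 28], [91, 46, 27]]
231 [[117, 126, 136], [117, 126, 136], [116, 126, 135], [116, 126, 135], [108, 118, 133], [87, 99, 128], [62, 79, 123], [48, 71, 112], [42, 70, 85], [38, 71, 51], [39, 73, 32], [38, 73, 29], [36, 73, 28], [37, 73, 29], [38, 74, 30], [38, 73, 30]]
261 [[116, 126, 135], [116, 126, 136], [116, 126, 135], [116, 126, 135], [113, 123, 133], [103, 114, 128], [82, 94, 124], [57, 74, 121], [41, 57, 115], [31, 40, 112], [26, 30, 113], [26, 27, 113], [25, 26, 113], [22, 23, 112], [24, 25, 112], [25, 26, 113]]
```

View pics/w1c.png

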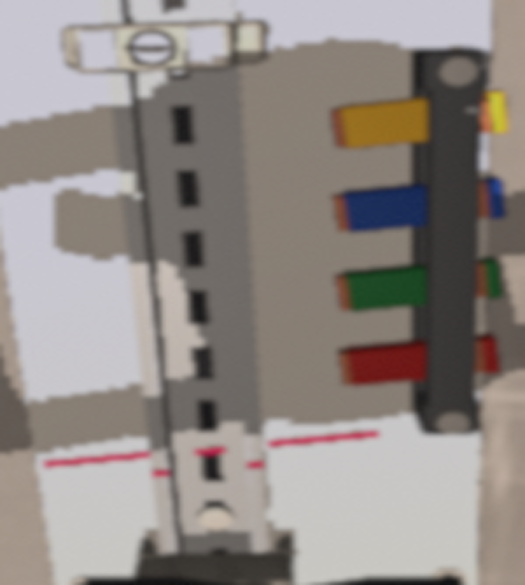

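The crop shows the rail's right edge running from u≈274 at v=165 to u≈278 at v=250. The slot centres lie on the rail's centre line, and the copper tail tips start at u≈300–302. Next I'll combine these into the panel frame.

```bash
python3 - <<'E'
from h import *
d=np.load("w1.npz"); f,K,T=d["f"],d["K"],d["T"]
r=ray([[274,165],[275.5,195],[276.5,222],[278.2,250]],.018,K,T); l=ray([[241.5,222],[244.5,250]],.018,K,T)
print("right",r.round(4).tolist(),"left",l.round(4).tolist(),"width",(r[2:]-l).round(4).tolist())
k=np.polyfit(r[:,1],r[:,0],1); print("yaw rail",-k[0]*1.0)
tips=ray([[299.7,169.5],[300.7,201.5],[301.5,232.5],[302.3,262]],.021,K,T); print("tips",tips.round(4).tolist()); kt=np.polyfit(tips[:,1],tips[:,0],1); print("yaw tips",-kt[0])
yaw=-(k[0]+kt[0])/2; print("mag yaw",np.arctan2(.0980-.0821,.5943-.5195))
# slot centres in channel
g=cv2.cvtColor(f,cv2.COLOR_BGR2GRAY)
E
```

```text
right [[0.559, 0.237], [0.5623, 0.208], [0.5651, 0.1803], [0.5688, 0.15]] left [[0.53, 0.1778], [0.5341, 0.1475]] width [[0.035, 0.0025], [0.0347, 0.0024]]
yaw rail 0.1108226279783842
tips [[0.5835, 0.2349], [0.5872, 0.2039], [0.5908, 0.172], [0.5945, 0.1396]]
yaw tips 0.11476531981463331
mag yaw 0.2094493489516812
```

```bash
python3 - <<'E'
from h import *
d=np.load("w1.npz"); f,K,T=d["f"],d["K"],d["T"]
p=ray([[193,92],[347,86],[204,102],[336,98],[222,350],[340,350]],.003,K,T); print("wrist",p.round(4).tolist())
ft,Kt,Tt=shot("top")
c=np.array([[33,63],[322,35],[333,162],[38,193],[245,70],[263,178]])/2.5+[125,160]-.3
q=ray(c,.003,Kt,Tt); print("top",q.round(4).tolist())
an=lambda a,b:np.arctan2(*(b-a)[::-1]); print("x-edges",an(q[3],q[0]),an(q[2],q[1]),"y-edges",an(q[1],q[0])-np.pi/2,an(q[2],q[3])-np.pi/2,"mag",an(q[5],q[4]))
# subpixel lines through tails: edge between colour & plate using saturation threshold
h=cv2.cvtColor(f,cv2.COLOR_BGR2HSV); 
s=np.max(f.astype(float),2)-np.min(f.astype(float),2)
def edge(col,lo,hi,t=32):
    a=s[lo:hi,col]; i=np.where(a>t)[0]; i0,i1=i[0],i[-1]
    return lo+i0-(a[i0]-t)/(a[i0]-a[i0-1]), lo+i1+(a[i1]-t)/(a[i1]-a[i1+1])
for c,lo,hi in(("y",150,185),("b",183,214),("g",214,245),("r",243,275)):
    us=np.arange(305,325); e=np.array([edge(u,lo,hi) for u in us])
    for j in(0,1):
        k=np.polyfit(us,e[:,j],1); w=ray([[305,np.polyval(k,305)],[325,np.polyval(k,325)]],.021,K,T); print(c,j,k.round(3),w.round(4).tolist(),an(w[0],w[1]).round(3))
E
```

```text
wrist [[0.4789, 0.2977], [0.622, 0.313], [0.4891, 0.2896], [0.613, 0.3019], [0.5096, 0.007], [0.6525, 0.0171]]
top [[0.6142, 0.3046], [0.6429, 0.0283], [0.5196, 0.0157], [0.4889, 0.2913], [0.6081, 0.1011], [0.5041, 0.0809]]
x-edges 0.10601685662586725 0.10233289087814784 y-edges 0.10328800586021769 0.11089042577929398 mag 0.1921102275361425
y 0 [-1.43000e-01  2.02845e+02] [[0.5876, 0.2447], [0.606, 0.2486]] 0.211
y 1 [-1.39000e-01  2.19874e+02] [[0.5892, 0.2276], [0.6079, 0.2315]] 0.21
b 0 [-1.48000e-01  2.39228e+02] [[0.5907, 0.2116], [0.6096, 0.2159]] 0.221
b 1 [-8.60000e-02  2.33965e+02] [[0.5919, 0.1979], [0.6113, 0.201]] 0.159
g 0 [-1.47000e-01  2.70687e+02] [[0.5936, 0.1793], [0.6132, 0.1838]] 0.225
g 1 [-4.80000e-02  2.51868e+02] [[0.5948, 0.1672], [0.6148, 0.1696]] 0.122
r 0 [-1.3900e-01  2.9591e+02] [[0.5964, 0.1494], [0.6165, 0.1539]] 0.221
r 1 [-1.06000e-01  3.00665e+02] [[0.5979, 0.1325], [0.6184, 0.1364]] 0.187
```

```bash
python3 - <<'E'
from h import *
d=np.load("w1.npz"); f,K,T=d["f"],d["K"],d["T"]
a=.109; X=np.array([np.cos(a),np.sin(a)]);Y=np.array([-np.sin(a),np.cos(a)])
def s(p): p=np.atleast_2d(p); return (np.c_[p@X,p@Y]*1000).round(1).tolist()
print("right edge",s(ray([[274,165],[275.5,195],[276.5,222],[278.2,250]],.018,K,T)),"left",s(ray([[241.5,222],[244.5,250]],.018,K,T)))
print("tips",s(ray([[299.7,169.5],[300.7,201.5],[301.5,232.5],[302.3,262]],.021,K,T)))
print("tail mid u=316",s([[.5986,.2383],[.6018,.2068],[.605,.1753],[.6083,.1436]]))
print("mag",s([[.5195,.0821],[.5943,.0980]]),s([[.5041,.0809],[.6081,.1011]]), "channel", s([[.5559,.0965]]))
print("fixed clamp screw z61",s(ray([[247.9,138.1]],.061,K,T)))
print("clamp base ends z38",s(ray([[223.5,138],[280.5,134.6]],.038,K,T)),s(ray([[223.5,138],[280.5,134.6]],.061,K,T)))
cv2.imwrite("pics/w1d.png",cv2.resize(f[100:190,200:360],None,fx=5,fy=5,interpolation=cv2.INTER_CUBIC))
E
```

```text
right edge [[581.5, 174.8], [581.6, 145.6], [581.3, 117.7], [581.7, 87.2]] left [[546.2, 119.1], [546.9, 88.6]]
tips [[605.6, 170.0], [605.9, 138.8], [606.0, 106.7], [606.1, 74.1]]
tail mid u=316 [[621.0, 171.8], [620.7, 140.1], [620.5, 108.4], [620.3, 76.6]]
mag [[525.3, 25.1], [601.4, 32.8]] [[509.9, 25.6], [615.5, 34.3]] channel [[563.1, 35.5]]
fixed clamp screw z61 [[563.6, 202.1]]
clamp base ends z38 [[540.0, 202.1], [589.0, 203.1]] [[544.6, 202.9], [589.2, 203.7]]
```

View pics/w1d.png

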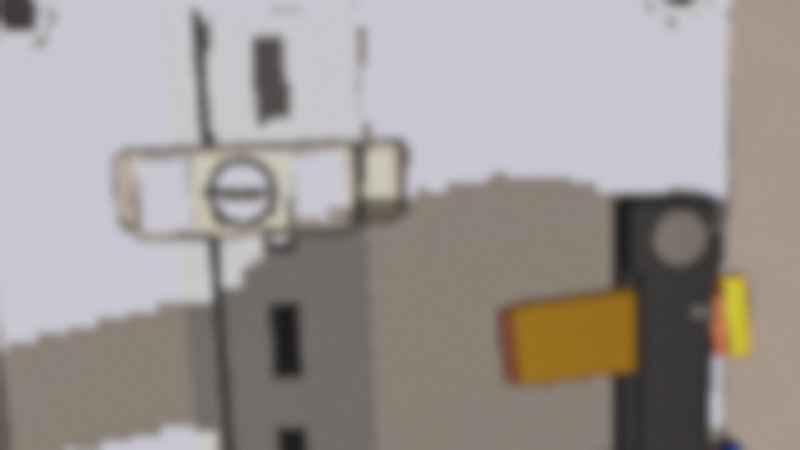

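The clamp screw lies on the rail's centre line (perpendicular coordinate 563.6 against 564), and the fixed clamp is 32 mm past the yellow tip. So block stations are at the tips' rail coordinates, s = 170, 138, 106 and 74 mm. The magenta line crosses the centre line at s≈29.5. Next I'll look at the blocks.

Emit:
{"method": "run_rows", "body": {
  "moves": [0.085,-0.0586,-0.009,-0.006,0,0,0,0.085,-0.0586,-0.009,-0.006,0,0,0,0.085,-0.0586,-0.009,-0.006,0,0,0,0.085,-0.0586,-0.009,-0.006,0,0,0,0.085,-0.0586,-0.009,-0.006,0,0,0,0.085,-0.0586,-0.009,-0.006,0,0,0,0.085,-0.0586,-0.009,-0.006,0,0,0,0.085,-0.0586,-0.009,-0.006,0,0,0,0.085,0,0,0,0,0,0,0.085,0,0,0,0,0,0]
}}

```text
clock: 3.92
eef_pos: [0.5285, -0.2694, 0.1991]
tool_rot: [0.683, 0.73, 0.0, -0.0]
force: [-0.4, -0.3, -0.6]
opening: 0.0848
grip_force: 0.0
```

```bash
python3 - <<'E'
from h import *
f,K,T=shot("wrist"); np.savez("w2.npz",f=f,K=K,T=T)
cv2.imwrite("pics/w2.png",f[0:300,:])
for c in("yellow","blue","green","red"):
    for a,ce,bb,m in blobs(f,c,300,90,40):
        if ce[1]<330: print(c,a,ce,bb,ray(ce,.045,K,T).round(3))
E
```

```text
yellow 802 [152.0, 15.2] [123, 3, 56, 26] [[ 0.401 -0.112]]
yellow 507 [209.4, 244.7] [190, 232, 43, 27] [[ 0.452 -0.33 ]]
blue 918 [246.0, 124.0] [214, 99, 66, 52] [[ 0.488 -0.2  ]]
green 968 [366.0, 140.5] [329, 120, 70, 41] [[ 0.608 -0.208]]
green 1060 [465.1, 223.8] [454, 189, 24, 66] [[ 0.728 -0.287]]
red 2099 [148.0, 139.4] [103, 116, 88, 47] [[ 0.391 -0.221]]
red 1375 [315.8, 252.4] [286, 230, 61, 47] [[ 0.57  -0.332]]
red 539 [341.7, 302.1] [329, 290, 31, 29] [[ 0.606 -0.393]]
```

View pics/w2.png

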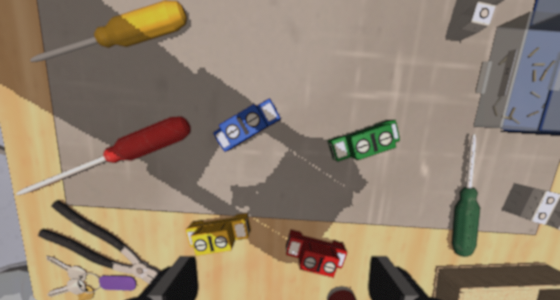

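The view shows blue with screws near (232, 131) and (253, 119), green near (363, 146) and (385, 138), yellow near (200, 244) and (220, 241), and red near (311, 262) and (329, 267). I'll measure them in an enlarged crop.

```bash
python3 - <<'E'
from h import *
d=np.load("w2.npz"); f=d["f"]
cv2.imwrite("pics/w2c.png",cv2.resize(f[90:285,180:410],None,fx=3.4,fy=3,interpolation=cv2.INTER_CUBIC))
E
```

```text
(no output)
```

View pics/w2c.png

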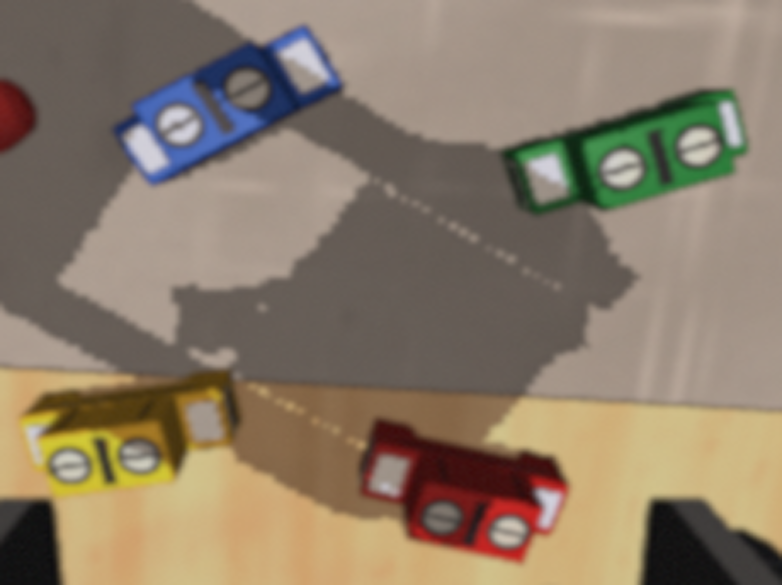

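The crop shows nose-top screw pairs at, in crop pixels, blue (180,125)/(247,88), green (623,167)/(699,145), yellow (69,464)/(139,456) and red (442,516)/(509,531).

```bash
cat >> h.py <<'E'
A=.109
def panel(s,p=.564): return p*np.array([np.cos(A),np.sin(A)])+s*np.array([-np.sin(A),np.cos(A)])
def togo(x,y,z,yaw):
    st=env.read_state(); M=R.from_quat(st["tool_rot"]).as_matrix(); d=M.T@(np.array([x,y,z])-st["eef_pos"])
    r=(np.arctan2(M[1,1],M[0,1])-yaw+np.pi/2)%np.pi-np.pi/2
    print("tool move",d.round(4),"rz",round(r,3),"| now",st["eef_pos"].round(4),"yaw",np.arctan2(M[1,1],M[0,1]).round(3),"tilt",M[2,:].round(3),"t",st["clock"])
E
python3 - <<'E'
from h import *
d=np.load("w2.npz"); f,K,T=d["f"],d["K"],d["T"]
for c,a,b in(("blue",(180,125),(247,88)),("green",(623,167),(699,145)),("yellow",(69,464),(139,456)),("red",(442,516),(509,531))):
    uv=np.array([a,b],float); uv=np.c_[180+(uv[:,0]+.5)/3.4-.5,90+(uv[:,1]+.5)/3-.5]
    p=ray(uv,.058,K,T); v=p[1]-p[0]; print(c,p.mean(0).round(4),"yaw",np.arctan2(v[1],v[0]).round(3),"d",np.linalg.norm(v).round(4))
for s in(.1702,.1382,.1062,.0742,.0295): print(s,panel(s).round(4))
togo(.61,-.2,.09,.33)
E
```

```text
blue [ 0.4861 -0.201 ] yaw 0.598 d 0.022
green [ 0.612  -0.2078] yaw 0.385 d 0.0218
yellow [ 0.4557 -0.3226] yaw 0.204 d 0.0221
red [ 0.5732 -0.3394] yaw -0.203 d 0.0222
0.1702 [0.5421 0.2305]
0.1382 [0.5456 0.1987]
0.1062 [0.5491 0.1669]
0.0742 [0.5526 0.1351]
0.0295 [0.5574 0.0907]
tool move [0.0632 0.0858 0.1091] rz -0.263 | now [ 0.5287 -0.2689  0.1991] yaw 0.067 tilt [ 0. -0. -1.] t 3.975
```

Emit:
{"method": "run_rows", "body": {
  "moves": [0.085,-0.0243,-0.0382,0,0,0,0,0.085,-0.0243,-0.0382,0,0,0,0,0.085,0,0,0,0,0,-0.137,0.085,0,0,0.05,0,0,0,0.085,0,0,0.05,0,0,0,0.085,0,0,0.03,0,0,0,0.085,0,0,0.02,0,0,0,0.085,0,0,0.015,0,0,0,0.085,0,0,0,0,0,0,0.04,0,0,0,0,0,0,0.03,0,0,0,0,0,0,0.03,0,0,0,0,0,0,0.03,0,0,0,0,0,0,0.03,0,0,0,0,0,0],
  "grip_n": 40
}}

```text
clock: 5.72
eef_pos: [0.456, -0.3234, 0.0352]
tool_rot: [0.632, 0.775, 0.0, 0.001]
force: [-0.6, 0.2, 5.9]
opening: 0.0392
grip_force: 40.3
```

```bash
python3 - <<'E'
from h import *
togo(.4557,-.3226,.033,.204); f,K,T=shot("wrist"); cv2.imwrite("pics/w3.png",f)
E
```

```text
tool move [ 0.0008 -0.0001  0.0022] rz -0.001 | now [ 0.456  -0.3234  0.0352] yaw 0.203 tilt [-0.001  0.001 -1.   ] t 5.725
```

View pics/w3.png

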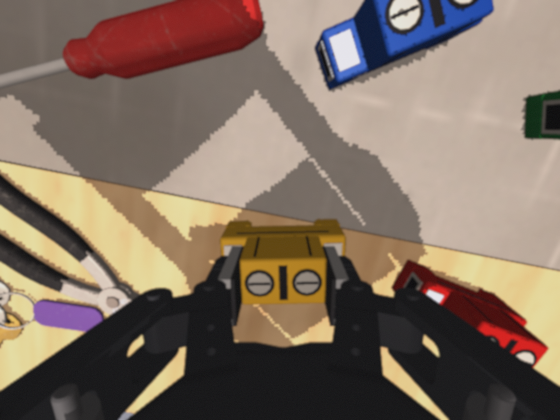

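The yellow block is held, with its screws at (260, 283) and (306, 283). I'll measure its offset in the grip and lift, aiming a little higher on the next grasps.

Emit:
{"method": "run_rows", "body": {
  "moves": [0.03,0,0,-0.03,0,0,0,0.03,0,0,-0.05,0,0,0,0.03,0,0,-0.03,0,0,0,0.03,0,0,0,0,0,0]
}}

```text
clock: 6.28
eef_pos: [0.4563, -0.3237, 0.1469]
tool_rot: [0.632, 0.775, 0.0, 0.002]
force: [-0.5, -0.3, -2.2]
opening: 0.0398
grip_force: 40.8
```

```bash
cat >> h.py <<'E'
def held(uv,zt):
    st=env.read_state(); f,K,T=shot("wrist"); p=ray([uv],zt,K,T)[0]; M=R.from_quat(st["tool_rot"]).as_matrix(); print("held offset tool x,y", (M.T@np.r_[p-st["eef_pos"][:2],0])[:2].round(4))
def screws(c,dz=.0228):
    "held block: bright unsaturated discs around expected place, centre offset"
    st=env.read_state(); f,K,T=shot("wrist"); g=cv2.cvtColor(f,cv2.COLOR_BGR2HSV)
    roi=g[240:325,235:335]; m=cv2.inRange(roi,(0,0,70),(180,80,255)); n,L,s,ce=cv2.connectedComponentsWithStats(m)
    print([(int(s[i,4]),(ce[i]+[235,240]).round(1).tolist()) for i in range(1,n) if 60<s[i,4]<700])
E
python3 - <<'E'
from h import *
f=cv2.imread("pics/w3.png")
screws("yellow")
held((282.8,283.3),env.read_state()["eef_pos"][2]+.0228)
x,y=panel(.1702); togo(x,y,.12,A)
E
```

```text
[(96, [330.7, 249.9]), (406, [306.4, 282.1]), (416, [259.1, 283.1])]
held offset tool x,y [0.0003 0.0003]
tool move [0.5246 0.1966 0.0237] rz 0.094 | now [ 0.4554 -0.3229  0.1436] yaw 0.203 tilt [ 0. -0. -1.] t 6.375
```

Emit:
{"method": "run_rows", "body": {
  "moves": [0.03,0.0525,0.0197,0,0,0,0,0.03,0.0525,0.0197,0,0,0,0,0.03,0.0525,0.0197,0,0,0,0,0.03,0.0525,0.0197,0,0,0,0,0.03,0.0525,0.0197,0,0,0,0,0.03,0.0525,0.0197,0,0,0,0,0.03,0.0525,0.0197,0,0,0,0,0.03,0.0525,0.0197,0,0,0,0,0.03,0.0525,0.0197,0,0,0,0,0.03,0.0525,0.0197,0,0,0,0,0.03,0,0,0,0,0,0.094,0.03,0,0,0.025,0,0,0,0.03,0,0,0,0,0,0,0.03,0,0,0,0,0,0,0.03,0,0,0,0,0,0]
}}

```text
clock: 8.25
eef_pos: [0.543, 0.2308, 0.12]
tool_rot: [0.668, 0.745, 0.0, 0.0]
force: [-0.8, -0.1, -1.0]
opening: 0.0394
grip_force: 40.7
```

```bash
python3 - <<'E'
from h import *
x,y=panel(.1702); togo(x,y,.0432,A)
E
```

```text
tool move [-0.0002 -0.0009  0.0768] rz -0.0 | now [0.543  0.2308 0.12  ] yaw 0.109 tilt [ 0.     0.001 -1.   ] t 8.25
```

Emit:
{"method": "run_rows", "body": {
  "moves": [0.03,0,-0.0009,0.03,0,0,0,0.03,0,0,0.025,0,0,0,0.03,0,0,0.008,0,0,0,0.03,0,0,0.007,0,0,0,0.03,0,0,0.004,0,0,0,0.03,0,0,0.003,0,0,0,0.03,0,0,0.001,0,0,0,0.03,0,0,0,0,0,0]
}}

```text
clock: 9.25
eef_pos: [0.5423, 0.231, 0.0432]
tool_rot: [0.668, 0.745, 0.001, 0.0]
force: [-7.5, -1.2, 13.8]
opening: 0.0389
grip_force: 42.4
```

```bash
python3 - <<'E'
from h import *
x,y=panel(.1702); togo(x,y,.0432,A)
E
```

```text
tool move [-0.0005 -0.0002  0.    ] rz 0.0 | now [0.5423 0.231  0.0432] yaw 0.109 tilt [ 0.     0.001 -1.   ] t 9.25
```

Emit:
{"method": "run_rows", "body": {
  "moves": [0.065,0,0,0,0,0,0,0.065,0,0,0,0,0,0,0.065,0,0,0,0,0,0,0.065,0,0,-0.03,0,0,0,0.065,0,0,-0.05,0,0,0,0.085,0,0,-0.03,0,0,0,0.085,0,0,0,0,0,0]
}}

```text
clock: 10.12
eef_pos: [0.5428, 0.2311, 0.154]
tool_rot: [0.668, 0.745, 0.002, 0.001]
force: [0.1, -0.6, 0.9]
opening: 0.0849
grip_force: 0.0
```

```bash
python3 - <<'E'
from h import *
f,K,T=shot("wrist"); cv2.imwrite("pics/w4.png",f); np.savez("w4.npz",f=f,K=K,T=T)
togo(.4861,-.201,.14,.598)
E
```

```text
tool move [-0.4232 -0.1027  0.0117] rz -0.489 | now [0.5421 0.2309 0.152 ] yaw 0.109 tilt [ 0.     0.002 -1.   ] t 10.175
```

View pics/w4.png

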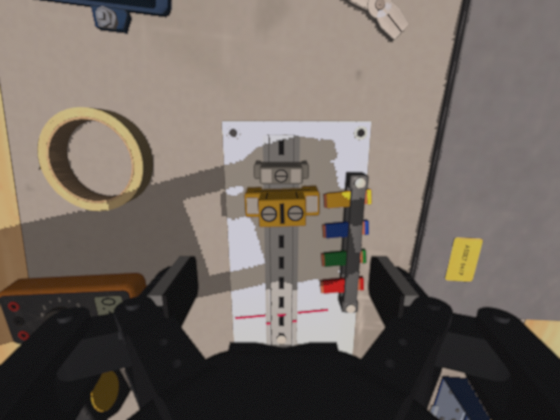

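The yellow block sits on the rail next to the fixed clamp, centred at about (282, 213) with the clamp screw at (281, 176). From this view I'll recheck the stations and the magenta line.

```bash
python3 - <<'E'
from h import *
d=np.load("w4.npz"); f,K,T=d["f"],d["K"],d["T"]
X=np.array([np.cos(A),np.sin(A)]);Y=np.array([-np.sin(A),np.cos(A)])
s=lambda uv,z:(lambda p:(np.c_[p@X,p@Y]*1000).round(1).tolist())(ray(uv,z,K,T))
print("block",s([[268,213.5],[295,213.5]],.066),"clamp",s([[281,176]],.061))
sat=(f.max(2).astype(int)-f.min(2))
for c,lo,hi in(("y",188,214),("b",216,242),("g",246,271),("r",272,298)):
    m=(sat[lo:hi,318:345]>45); ys,xs=np.where(m); u0=xs.min()+318
    cols=[(u,ys[xs==u-318].min()+lo,ys[xs==u-318].max()+lo) for u in range(u0,u0+20,4)]
    cc=np.array([[u,(a+b)/2] for u,a,b in cols]); print(c,cols,s(cc,.021))
h=cv2.cvtColor(f,cv2.COLOR_BGR2HSV); m=cv2.inRange(h,(140,60,30),(179,255,255)); m[:,:228]=0; m[:,335:]=0; m[:298]=0; m[330:]=0
ys,xs=np.where(m>0); 
for lo,hi in((228,266),(298,335)):
    q=(xs>=lo)&(xs<hi); print("mag",q.sum(),xs[q].min(),xs[q].max(),s([[xs[q].mean(),ys[q].mean()]],.003))
q=(xs>264)&(xs<302); print(sorted(zip(xs[q].tolist(),ys[q].tolist())))
E
```

```text
block [[553.0, 171.2], [575.5, 171.2]] clamp [[563.9, 201.8]]Traceback (most recent call last):
  File "<stdin>", line 9, in <module>
    return umr_minimum(a, axis, None, out, keepdims, initial, where)
ValueError: zero-size array to reduction operation minimum which has no identity
```

```bash
python3 - <<'E'
from h import *
d=np.load("w4.npz"); f,K,T=d["f"],d["K"],d["T"]
X=np.array([np.cos(A),np.sin(A)]);Y=np.array([-np.sin(A),np.cos(A)])
s=lambda uv,z:(lambda p:(np.c_[p@X,p@Y]*1000).round(1).tolist())(ray(uv,z,K,T))
sat=(f.max(2).astype(int)-f.min(2))
for c,lo,hi in(("y",186,216),("b",216,242),("g",246,271),("r",272,298)):
    m=(sat[lo:hi,318:345]>45).astype(np.uint8); n,L,st,ce=cv2.connectedComponentsWithStats(m); i=1+st[1:,4].argmax(); ys,xs=np.where(L==i)
    cols=[(u+318,int(ys[xs==u].min()+lo),int(ys[xs==u].max()+lo)) for u in range(xs.min(),xs.max(),4)]
    cc=np.array([[u,(a+b)/2] for u,a,b in cols]); print(c,cols,s(cc[[0,1,-1]],.021))
h=cv2.cvtColor(f,cv2.COLOR_BGR2HSV); m=cv2.inRange(h,(140,60,30),(179,255,255)); m[:,:228]=0; m[:,335:]=0; m[:298]=0; m[330:]=0
ys,xs=np.where(m>0); 
for lo,hi in((228,266),(298,335)):
    q=(xs>=lo)&(xs<hi); print("mag",q.sum(),xs[q].min(),xs[q].max(),s([[xs[q].mean(),ys[q].mean()]],.003))
for lo,hi in((266,273),(274,290),(291,300)):
    q=(xs>=lo)&(xs<hi)
    if q.any(): print(lo,xs[q].mean(),ys[q].mean(),s([[xs[q].mean(),ys[q].mean()]],.018))
E
```

```text
y [(324, 195, 205), (328, 193, 208), (332, 192, 208), (336, 192, 207), (340, 192, 207)] [[606.0, 171.3], [609.9, 170.8], [621.6, 171.8]]
b [(327, 225, 236), (331, 224, 236), (335, 224, 236), (339, 224, 235), (343, 223, 236)] [[610.3, 139.5], [614.3, 140.0], [626.4, 140.5]]Traceback (most recent call last):
  File "<stdin>", line 9, in <module>
IndexError: index 1 is out of bounds for axis 0 with size 1
```

The stations agree to within about 1 mm. Next is the blue block.

Emit:
{"method": "run_rows", "body": {
  "moves": [0.085,-0.0529,-0.0128,0,0,0,0,0.085,-0.0529,-0.0128,0,0,0,0,0.085,-0.0529,-0.0128,0,0,0,0,0.085,-0.0529,-0.0128,0,0,0,0,0.085,-0.0529,-0.0128,0,0,0,0,0.085,-0.0529,-0.0128,0,0,0,0,0.085,-0.0529,-0.0128,0,0,0,0,0.085,-0.0529,-0.0128,0,0,0,0,0.085,0,0,0,0,0,-0.163,0.085,0,0,0,0,0,-0.163,0.085,0,0,0.03,0,0,-0.163,0.085,0,0,0,0,0,0,0.085,0,0,0,0,0,0]
}}

```text
clock: 11.8
eef_pos: [0.4861, -0.201, 0.1215]
tool_rot: [0.469, 0.883, -0.0, -0.0]
force: [0.3, 0.1, 0.1]
opening: 0.0849
grip_force: 0.0
```

```bash
python3 - <<'E'
from h import *
togo(.4861,-.201,.038,.598)
E
```

```text
tool move [-0.      0.0001  0.0835] rz -0.004 | now [ 0.4861 -0.201   0.1215] yaw 0.594 tilt [ 0. -0. -1.] t 11.8
```

Emit:
{"method": "run_rows", "body": {
  "moves": [0.085,0,0,0.04,0,0,0,0.085,0,0,0.028,0,0,0,0.085,0,0,0.0155,0,0,0,0.085,0,0,0,0,0,0,0.04,0,0,0,0,0,0,0.03,0,0,0,0,0,0,0.03,0,0,0,0,0,0,0.03,0,0,0,0,0,0],
  "grip_n": 40
}}

```text
clock: 12.8
eef_pos: [0.4866, -0.2013, 0.0388]
tool_rot: [0.467, 0.884, 0.0, 0.001]
force: [-1.0, -0.6, 7.5]
opening: 0.0389
grip_force: 40.5
```

```bash
python3 - <<'E'
from h import *
screws("blue"); print(env.read_state()["eef_pos"]); held((282.8,283),.058)
E
```

```text
[(104, [237.8, 247.7]), (199, [330.1, 250.8]), (421, [259.6, 278.6]), (414, [306.0, 278.7])]
[ 0.48655913 -0.20129104  0.03879557]
held offset tool x,y [-0.0018  0.0005]
```

Emit:
{"method": "run_rows", "body": {
  "moves": [0.03,0,0,-0.03,0,0,0,0.03,0,0,-0.05,0,0,0,0.03,0,0,-0.02,0,0,0,0.03,0,0,0,0,0,0,0.03,0,0,0,0,0,0]
}}

```text
clock: 13.52
eef_pos: [0.4855, -0.2008, 0.136]
tool_rot: [0.467, 0.884, -0.0, -0.001]
force: [-1.1, -0.6, -1.3]
opening: 0.0393
grip_force: 41.1
```

```bash
python3 - <<'E'
from h import *
screws("blue"); x,y=panel(.1383); togo(x,y,.12,A)
E
```

```text
[(94, [237.8, 247.0]), (182, [330.2, 250.1]), (401, [259.6, 278.5]), (391, [305.9, 278.7])]
tool move [0.2964 0.2747 0.0162] rz 0.489 | now [ 0.4855 -0.2008  0.1359] yaw 0.598 tilt [ 0.002 -0.001 -1.   ] t 13.575
```

Emit:
{"method": "run_rows", "body": {
  "moves": [0.03,0.037,0.0343,0,0,0,0,0.03,0.037,0.0343,0,0,0,0,0.03,0.037,0.0343,0,0,0,0,0.03,0.037,0.0343,0,0,0,0,0.03,0.037,0.0343,0,0,0,0,0.03,0.037,0.0343,0,0,0,0,0.03,0.037,0.0343,0,0,0,0,0.03,0.0374,0.0346,0,0,0,0,0.03,0,0,0,0,0,0.163,0.03,0,0,0,0,0,0.163,0.03,0,0,0,0,0,0.163,0.03,0,0,0,0,0,0,0.03,0,0,0,0,0,0]
}}

```text
clock: 15.2
eef_pos: [0.546, 0.1985, 0.137]
tool_rot: [0.666, 0.746, -0.0, -0.0]
force: [-1.2, 0.2, -0.3]
opening: 0.0392
grip_force: 41.0
```

```bash
python3 - <<'E'
from h import *
x,y=panel(.1383); togo(x,y,.0468,A)
E
```

```text
tool move [ 0.0004 -0.0003  0.0902] rz 0.004 | now [0.546  0.1985 0.137 ] yaw 0.113 tilt [-0.    -0.001 -1.   ] t 15.2
```

Emit:
{"method": "run_rows", "body": {
  "moves": [0.03,0,-0.0008,0.04,0,0,0.004,0.03,0,0,0.028,0,0,0,0.03,0,0,0.008,0,0,0,0.03,0,0,0.007,0,0,0,0.03,0,0,0.004,0,0,0,0.03,0,0,0.0035,0,0,0,0.03,0,0,0.001,0,0,0,0.03,0,0,0,0,0,0]
}}

```text
clock: 16.2
eef_pos: [0.5456, 0.1985, 0.0468]
tool_rot: [0.669, 0.743, 0.0, 0.0]
force: [-1.5, -1.2, 1.6]
opening: 0.0393
grip_force: 41.4
```

```bash
python3 - <<'E'
from h import *
x,y=panel(.1383); togo(x,y,.0468,A)
E
```

```text
tool move [0.0003 0.     0.    ] rz -0.004 | now [0.5456 0.1985 0.0468] yaw 0.105 tilt [ 0.     0.001 -1.   ] t 16.2
```

Emit:
{"method": "run_rows", "body": {
  "moves": [0.03,0,0,0.001,0,0,0,0.03,0,0,0.001,0,0,0,0.03,0,0,0,0,0,0]
}}

```text
clock: 16.58
eef_pos: [0.5457, 0.1986, 0.0467]
tool_rot: [0.669, 0.743, 0.0, 0.0]
force: [-13.5, -4.1, 25.3]
opening: 0.0389
grip_force: 44.2
```

Emit:
{"method": "run_rows", "body": {
  "moves": [0.065,0,0,0,0,0,0,0.065,0,0,0,0,0,0,0.065,0,0,0,0,0,0,0.065,0,0,-0.03,0,0,0,0.065,0,0,-0.05,0,0,0,0.085,0,0,-0.025,0,0,0,0.085,0,0,0,0,0,0,0.085,0,0,0,0,0,0]
}}

```text
clock: 17.58
eef_pos: [0.5451, 0.1984, 0.1482]
tool_rot: [0.669, 0.743, -0.001, -0.0]
force: [0.1, -0.2, -1.5]
opening: 0.0851
grip_force: 0.0
```

```bash
python3 - <<'E'
from h import *
togo(.612,-.2078,.038,.385)
E
```

```text
tool move [-0.4109  0.0241  0.1102] rz -0.28 | now [0.5451 0.1984 0.1482] yaw 0.105 tilt [-0.    -0.001 -1.   ] t 17.575
```

Emit:
{"method": "run_rows", "body": {
  "moves": [0.085,-0.0587,0.0034,0,0,0,0,0.085,-0.0587,0.0034,0,0,0,0,0.085,-0.0587,0.0034,0,0,0,0,0.085,-0.0587,0.0034,0,0,0,0,0.085,-0.0587,0.0034,0,0,0,0,0.085,-0.0587,0.0035,0,0,0,0,0.085,-0.0587,0.0035,0,0,0,0,0.085,0,0,0,0,0,-0.14,0.085,0,0,0.03,0,0,-0.14,0.085,0,0,0,0,0,0,0.085,0,0,0,0,0,0]
}}

```text
clock: 18.95
eef_pos: [0.6123, -0.2075, 0.1194]
tool_rot: [0.56, 0.829, -0.0, -0.0]
force: [0.9, 0.7, -0.0]
opening: 0.085
grip_force: 0.0
```

```bash
python3 - <<'E'
from h import *
togo(.612,-.2078,.038,.385)
E
```

```text
tool move [-0.0002 -0.0004  0.0814] rz -0.003 | now [ 0.6123 -0.2075  0.1194] yaw 0.382 tilt [ 0. -0. -1.] t 18.95
```

Emit:
{"method": "run_rows", "body": {
  "moves": [0.085,0,0,0.04,0,0,0,0.085,0,0,0.026,0,0,0,0.085,0,0,0.0155,0,0,0,0.085,0,0,0,0,0,0,0.04,0,0,0,0,0,0,0.03,0,0,0,0,0,0,0.03,0,0,0,0,0,0,0.03,0,0,0,0,0,0],
  "grip_n": 40
}}

```text
clock: 19.95
eef_pos: [0.6128, -0.2078, 0.0389]
tool_rot: [0.559, 0.829, 0.0, 0.001]
force: [-0.8, 0.7, 6.9]
opening: 0.039
grip_force: 40.5
```

```bash
python3 - <<'E'
from h import *
screws("green"); print(env.read_state()["eef_pos"]); held((282.8,278.6),.058)
E
```

```text
[(104, [237.7, 247.9]), (188, [330.2, 251.4]), (421, [259.6, 279.6]), (416, [305.9, 279.6])]
[ 0.61281632 -0.20779406  0.03887239]
held offset tool x,y [0.0006 0.0004]
```

Emit:
{"method": "run_rows", "body": {
  "moves": [0.03,0,0,-0.03,0,0,0,0.03,0,0,-0.05,0,0,0,0.03,0,0,-0.02,0,0,0,0.03,0,0,0,0,0,0,0.03,0,0,0,0,0,0]
}}

```text
clock: 20.68
eef_pos: [0.6117, -0.2074, 0.1358]
tool_rot: [0.559, 0.829, -0.0, -0.001]
force: [0.5, -1.0, -1.8]
opening: 0.0392
grip_force: 41.1
```

```bash
python3 - <<'E'
from h import *
screws("green"); x,y=panel(.1063); togo(x,y,.12,A)
E
```

```text
[(97, [237.9, 247.2]), (177, [330.3, 250.8]), (411, [259.6, 279.6]), (389, [305.9, 279.6]), (264, [313.5, 303.5]), (68, [268.6, 320.5])]
tool move [0.3705 0.0826 0.0162] rz 0.276 | now [ 0.6117 -0.2074  0.1356] yaw 0.385 tilt [ 0.002 -0.002 -1.   ] t 20.725
```

Emit:
{"method": "run_rows", "body": {
  "moves": [0.03,0.053,0.0118,0,0,0,0,0.03,0.053,0.0118,0,0,0,0,0.03,0.053,0.0118,0,0,0,0,0.03,0.053,0.0118,0,0,0,0,0.03,0.053,0.0118,0,0,0,0,0.03,0.053,0.0118,0,0,0,0,0.03,0.0525,0.0118,0,0,0,0,0.03,0,0,0,0,0,0.138,0.03,0,0,0,0,0,0.138,0.03,0,0,0,0,0,0,0.03,0,0,0,0,0,0]
}}

```text
clock: 22.1
eef_pos: [0.5496, 0.1666, 0.137]
tool_rot: [0.666, 0.746, -0.0, -0.0]
force: [0.1, -0.2, -0.8]
opening: 0.0393
grip_force: 41.0
```

```bash
python3 - <<'E'
from h import *
x,y=panel(.1063); togo(x,y,.0469,A)
E
```

```text
tool move [ 0.0005 -0.0003  0.0901] rz 0.003 | now [0.5496 0.1666 0.137 ] yaw 0.112 tilt [-0.    -0.001 -1.   ] t 22.1
```

Emit:
{"method": "run_rows", "body": {
  "moves": [0.03,0,-0.001,0.04,0,0,0.002,0.03,0,0,0.028,0,0,0,0.03,0,0,0.008,0,0,0,0.03,0,0,0.007,0,0,0,0.03,0,0,0.004,0,0,0,0.03,0,0,0.0035,0,0,0,0.03,0,0,0.002,0,0,0,0.03,0,0,0.001,0,0,0,0.03,0,0,0,0,0,0]
}}

```text
clock: 23.22
eef_pos: [0.5492, 0.1668, 0.0468]
tool_rot: [0.668, 0.744, 0.0, 0.0]
force: [-12.9, -2.3, 22.8]
opening: 0.0394
grip_force: 43.9
```

```bash
python3 - <<'E'
from h import *
x,y=panel(.1063); togo(x,y,.0469,A)
E
```

```text
tool move [ 0.0002 -0.0001 -0.0001] rz -0.002 | now [0.5492 0.1668 0.0468] yaw 0.107 tilt [ 0.     0.001 -1.   ] t 23.225
```

Seated at the same height. I'll release it and go to red.

Emit:
{"method": "run_rows", "body": {
  "moves": [0.065,0,0,0,0,0,0,0.065,0,0,0,0,0,0,0.065,0,0,0,0,0,0,0.065,0,0,-0.03,0,0,0,0.065,0,0,-0.05,0,0,0,0.085,0,0,-0.025,0,0,0,0.085,0,0,0,0,0,0,0.085,0,0,0,0,0,0]
}}

```text
clock: 24.22
eef_pos: [0.5484, 0.1665, 0.1482]
tool_rot: [0.668, 0.744, -0.001, -0.0]
force: [-0.0, -0.8, 0.1]
opening: 0.0849
grip_force: 0.0
```

```bash
python3 - <<'E'
from h import *
togo(.5732,-.3394,.038,-.203)
E
```

```text
tool move [-0.5057 -0.0293  0.1103] rz 0.31 | now [0.5484 0.1665 0.1482] yaw 0.107 tilt [-0.    -0.001 -1.   ] t 24.225
```

Emit:
{"method": "run_rows", "body": {
  "moves": [0.085,-0.0562,-0.0033,0,0,0,0,0.085,-0.0562,-0.0033,0,0,0,0,0.085,-0.0562,-0.0033,0,0,0,0,0.085,-0.0562,-0.0033,0,0,0,0,0.085,-0.0562,-0.0033,0,0,0,0,0.085,-0.0562,-0.0033,0,0,0,0,0.085,-0.0562,-0.0033,0,0,0,0,0.085,-0.0562,-0.0033,0,0,0,0,0.085,-0.0562,-0.0033,0,0,0,0,0.085,0,0,0,0,0,0.155,0.085,0,0,0.03,0,0,0.155,0.085,0,0,0,0,0,0,0.085,0,0,0,0,0,0]
}}

```text
clock: 25.85
eef_pos: [0.5733, -0.3393, 0.1194]
tool_rot: [0.774, 0.633, -0.0, -0.0]
force: [0.7, -0.4, -0.1]
opening: 0.0851
grip_force: 0.0
```

```bash
python3 - <<'E'
from h import *
togo(.5732,-.3394,.038,-.203)
E
```

```text
tool move [-0.0001 -0.      0.0814] rz 0.004 | now [ 0.5733 -0.3393  0.1194] yaw -0.199 tilt [ 0.    -0.001 -1.   ] t 25.85
```

Emit:
{"method": "run_rows", "body": {
  "moves": [0.085,0,0,0.04,0,0,0,0.085,0,0,0.026,0,0,0,0.085,0,0,0.0155,0,0,0,0.085,0,0,0,0,0,0,0.04,0,0,0,0,0,0,0.03,0,0,0,0,0,0,0.03,0,0,0,0,0,0,0.03,0,0,0,0,0,0],
  "grip_n": 40
}}

```text
clock: 26.85
eef_pos: [0.5737, -0.3397, 0.0389]
tool_rot: [0.775, 0.632, 0.0, 0.001]
force: [-1.2, 0.8, 7.3]
opening: 0.0392
grip_force: 40.6
```

```bash
python3 - <<'E'
from h import *
screws("red"); print(env.read_state()["eef_pos"]); held((282.8,278.6),.058)
E
```

```text
[(75, [237.4, 248.4]), (154, [330.7, 251.6]), (415, [259.8, 280.3]), (409, [305.9, 280.3])]
[ 0.5736729  -0.33967881  0.03888978]
held offset tool x,y [0.0007 0.    ]
```

Emit:
{"method": "run_rows", "body": {
  "moves": [0.03,0,0,-0.03,0,0,0,0.03,0,0,-0.05,0,0,0,0.03,0,0,-0.02,0,0,0,0.03,0,0,0,0,0,0,0.03,0,0,0,0,0,0]
}}

```text
clock: 27.58
eef_pos: [0.5727, -0.3391, 0.1357]
tool_rot: [0.775, 0.632, -0.0, -0.001]
force: [0.2, 0.4, -2.2]
opening: 0.039
grip_force: 41.1
```

```bash
python3 - <<'E'
from h import *
screws("red"); x,y=panel(.0743); togo(x,y,.12,A)
E
```

```text
[(66, [237.6, 247.6]), (119, [330.4, 249.6]), (408, [259.9, 280.2]), (405, [306.0, 280.1])]
tool move [ 0.4605 -0.1152  0.0163] rz -0.312 | now [ 0.5727 -0.339   0.1356] yaw -0.203 tilt [ 0.001 -0.003 -1.   ] t 27.625
```

Emit:
{"method": "run_rows", "body": {
  "moves": [0.03,0.0576,-0.0144,0,0,0,0,0.03,0.0576,-0.0144,0,0,0,0,0.03,0.0576,-0.0144,0,0,0,0,0.03,0.0576,-0.0144,0,0,0,0,0.03,0.0576,-0.0144,0,0,0,0,0.03,0.0576,-0.0144,0,0,0,0,0.03,0.0576,-0.0144,0,0,0,0,0.03,0.0573,-0.0144,0,0,0,0,0.03,0,0,0,0,0,-0.156,0.03,0,0,0,0,0,-0.156,0.03,0,0,0,0,0,0,0.03,0,0,0,0,0,0]
}}

```text
clock: 29.12
eef_pos: [0.5531, 0.1346, 0.1371]
tool_rot: [0.669, 0.743, -0.0, -0.0]
force: [0.3, -0.6, -1.5]
opening: 0.0395
grip_force: 41.1
```

```bash
python3 - <<'E'
from h import *
x,y=panel(.0743); togo(x,y,.0469,A)
E
```

```text
tool move [ 0.0006 -0.0003  0.0902] rz -0.004 | now [0.5531 0.1346 0.1371] yaw 0.105 tilt [-0.    -0.001 -1.   ] t 29.125
```

Emit:
{"method": "run_rows", "body": {
  "moves": [0.03,0.0004,-0.001,0.04,0,0,-0.004,0.03,0,0,0.028,0,0,0,0.03,0,0,0.008,0,0,0,0.03,0,0,0.007,0,0,0,0.03,0,0,0.004,0,0,0,0.03,0,0,0.0035,0,0,0,0.03,0,0,0.002,0,0,0,0.03,0,0,0.001,0,0,0,0.03,0,0,0,0,0,0]
}}

```text
clock: 30.25
eef_pos: [0.5526, 0.1353, 0.0468]
tool_rot: [0.666, 0.746, 0.0, 0.0]
force: [-12.5, -1.8, 23.7]
opening: 0.0393
grip_force: 44.1
```

```bash
python3 - <<'E'
from h import *
x,y=panel(.0743); togo(x,y,.0469,A)
E
```

```text
tool move [-0.0001 -0.0001 -0.0001] rz 0.004 | now [0.5526 0.1353 0.0468] yaw 0.113 tilt [ 0.     0.001 -1.   ] t 30.25
```

Emit:
{"method": "run_rows", "body": {
  "moves": [0.065,0,0,0,0,0,0,0.065,0,0,0,0,0,0,0.065,0,0,0,0,0,0,0.065,0,0,-0.03,0,0,0,0.065,0,0,-0.05,0,0,0,0.085,0,0,-0.025,0,0,0,0.085,-0.05,0,0,0,0,0,0.085,0,0,0,0,0,0,0.085,0,0,0,0,0,0]
}}

```text
clock: 31.38
eef_pos: [0.5578, 0.0855, 0.1491]
tool_rot: [0.666, 0.746, -0.0, -0.0]
force: [-0.0, 0.6, -0.0]
opening: 0.085
grip_force: 0.0
```

```bash
python3 - <<'E'
from h import *
f,K,T=shot("wrist"); np.savez("w5.npz",f=f,K=K,T=T); cv2.imwrite("pics/w5.png",f[90:330,160:420]); cv2.imwrite("pics/w5.png",cv2.resize(f[90:330,180:400],None,fx=2.5,fy=2.5,interpolation=cv2.INTER_CUBIC)); togo(.55,.04,.05,A)
E
```

```text
tool move [-0.0447 -0.0128  0.099 ] rz 0.004 | now [0.5578 0.0859 0.149 ] yaw 0.113 tilt [ 0. -0. -1.] t 31.425
```

View pics/w5.png

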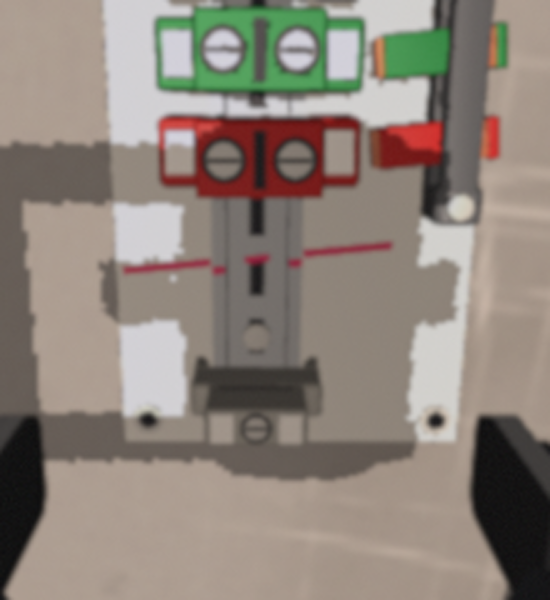

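The red and green blocks sit opposite their tails. In this crop the magenta flange marks are at (219, 269) and (295, 263), and the clamp's screw is at (256, 428).

```bash
python3 - <<'E'
from h import *
d=np.load("w5.npz"); f,K,T=d["f"],d["K"],d["T"]
X=np.array([np.cos(A),np.sin(A)]);Y=np.array([-np.sin(A),np.cos(A)])
def s(c,z): uv=(np.array(c,float)+.5)/2.5-.5+[180,90]; p=ray(uv,z,K,T); return (np.c_[p@X,p@Y]*1000).round(1).tolist()
print("flange",s([(219,269),(295,263)],.018)); q=s([(125,270),(210,262),(303,253),(392,245)],.003); print("plate",q); q=np.array(q); print("at 564:",np.polyval(np.polyfit(q[:,0],q[:,1],1),564))
print("clamp",s([(256,428)],.061),"red",s([(223,160),(295,160)],.066),"green",s([(222,49),(297,49)],.066), "tips r,g",s([(376,150),(377,58)],.021))
c=np.array(s([(256,428)],.061)[0])/1000; x,y=panel(c[1]); togo(x,y,.045,A)
E
```

```text
flange [[549.0, 28.0], [578.5, 30.5]]
plate [[509.6, 23.7], [544.5, 27.2], [582.5, 31.1], [618.5, 34.6]]
at 564: 29.172581661726348
clamp [[563.6, -18.6]] red [[553.2, 74.2], [575.3, 74.2]] green [[553.2, 106.5], [575.3, 106.5]] tips r,g [[607.3, 73.9], [606.1, 105.9]]
tool move [-4.33e-02  1.00e-04  1.04e-01] rz 0.004 | now [0.5578 0.0859 0.149 ] yaw 0.113 tilt [ 0. -0. -1.] t 31.425
```

Emit:
{"method": "run_rows", "body": {
  "moves": [0.085,-0.0437,0,0.03,0,0,0.004,0.085,0,0,0.04,0,0,0,0.085,0,0,0.025,0,0,0,0.085,0,0,0.013,0,0,0,0.085,0,0,0,0,0,0,0.085,0,0,0,0,0,0]
}}

```text
clock: 32.17
eef_pos: [0.5634, 0.0423, 0.0425]
tool_rot: [0.667, 0.745, 0.001, 0.001]
force: [1.0, 0.0, 0.5]
opening: 0.0848
grip_force: 0.0
```

```bash
python3 - <<'E'
from h import *
x,y=panel(-.0186); togo(x,y,.041,A)
E
```

```text
tool move [ 0.0006 -0.0007  0.0015] rz 0.0 | now [0.5634 0.0423 0.0425] yaw 0.109 tilt [-0.     0.001 -1.   ] t 32.175
```

Emit:
{"method": "run_rows", "body": {
  "moves": [0.085,0.0006,-0.0007,0.001,0,0,0,0.03,0,0,0,0,0,0,0.03,0,0,0,0,0,0,0.03,0,0,0,0,0,0,0.03,0,0,0,0,0,0,0.03,0,0,0,0,0,0],
  "grip_n": 30
}}

```text
clock: 32.92
eef_pos: [0.562, 0.0425, 0.0406]
tool_rot: [0.668, 0.745, -0.0, -0.0]
force: [-4.0, 0.3, 5.2]
opening: 0.0351
grip_force: 31.6
```

```bash
python3 - <<'E'
from h import *
st=env.read_state(); f,K,T=shot("wrist"); g=cv2.cvtColor(f,cv2.COLOR_BGR2GRAY)
cv2.imwrite("pics/w6.png",cv2.resize(f[200:330,180:390],None,fx=3,fy=3,interpolation=cv2.INTER_CUBIC)); np.savez("w6.npz",f=f,K=K,T=T)
print(st["force"],(st["eef_pos"][:2]@[-np.sin(A),np.cos(A)]).round(4)); x,y=panel(.0292); togo(x,y,.041,A)
E
```

```text
[-4.02134702  0.27784277  5.21541519] -0.0189
tool move [ 0.0481  0.0007 -0.0004] rz 0.0 | now [0.562  0.0425 0.0406] yaw 0.109 tilt [-0. -0. -1.] t 32.975
```

View pics/w6.png

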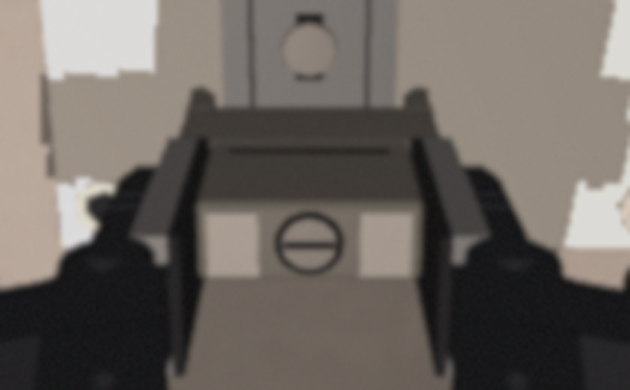

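The clamp is held across its nose, with its screw at crop (309, 243), which is about (282.8, 280.8) in the full image.

```bash
python3 - <<'E'
from h import *
d=np.load("w6.npz"); p=ray([[282.8,280.8]],.061,d["K"],d["T"]); print(p@np.array([-np.sin(A),np.cos(A)]))
E
```

```text
[-0.01864112]
```

Emit:
{"method": "run_rows", "body": {
  "moves": [0.03,0.006,0,0,0,0,0,0.03,0.01,0,0,0,0,0,0.03,0.01,0,0,0,0,0,0.03,0.01,0,0,0,0,0,0.03,0.008,0,0,0,0,0,0.03,0.003,0,0,0,0,0,0.03,0,0,0,0,0,0,0.03,0,0,0,0,0,0]
}}

```text
clock: 33.98
eef_pos: [0.5569, 0.0895, 0.0406]
tool_rot: [0.667, 0.745, 0.0, -0.0]
force: [-3.6, 0.5, 5.8]
opening: 0.0355
grip_force: 31.6
```

```bash
python3 - <<'E'
from h import *
x,y=panel(.0292); togo(x,y,.041,A)
E
```

```text
tool move [ 0.0008  0.0007 -0.0004] rz 0.0 | now [0.5569 0.0895 0.0406] yaw 0.109 tilt [ 0. -0. -1.] t 33.975
```

Emit:
{"method": "run_rows", "body": {
  "moves": [0.03,0.0005,0,0,0,0,0,0.03,0,0,0,0,0,0,0.065,0,0,0,0,0,0,0.065,0,0,0,0,0,0,0.065,0,0,0,0,0,0,0.065,0,0,-0.03,0,0,0,0.085,0,0,-0.05,0,0,0,0.085,0,0,-0.05,0,0,0,0.085,0.03,0,-0.02,0,0,0,0.085,0,0,0,0,0,0,0.085,0,0,0,0,0,0]
}}

```text
clock: 35.35
eef_pos: [0.5534, 0.1194, 0.1894]
tool_rot: [0.667, 0.745, -0.0, -0.0]
force: [1.0, 0.7, -0.2]
opening: 0.0851
grip_force: 0.0
```

```bash
python3 - <<'E'
from h import *
f,K,T=shot("wrist"); np.savez("w7.npz",f=f,K=K,T=T); cv2.imwrite("pics/w7.png",cv2.resize(f[90:310,190:390],None,fx=2.7,fy=2.7,interpolation=cv2.INTER_CUBIC))
E
```

```text
(no output)
```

View pics/w7.png

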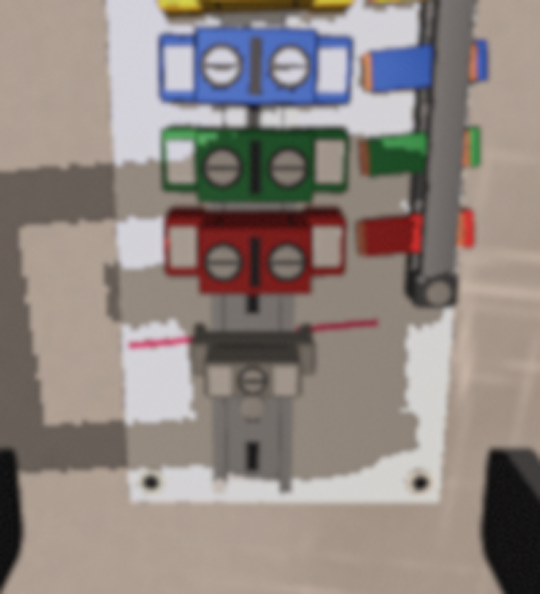

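```bash
python3 - <<'E'
from h import *
d=np.load("w7.npz"); f,K,T=d["f"],d["K"],d["T"]
X=np.array([np.cos(A),np.sin(A)]);Y=np.array([-np.sin(A),np.cos(A)])
def s(c,z): uv=(np.array(c,float)+.5)/2.7-.5+[190,90]; p=ray(uv,z,K,T); return (np.c_[p@X,p@Y]*1000).round(1)
q=s([(130,345),(190,339),(313,329),(378,322)],.003); print("line at 564",np.polyval(np.polyfit(q[:,0],q[:,1],1),564).round(1),"clamp",s([(253,380)],.061))
print("r,g,b",s([(255,262),(255,168),(255,66)],.066).tolist(),"tips",s([(362,237),(364,158),(366,73)],.021).tolist())
E
```

```text
line at 564 29.1 clamp [[563.8  28.9]]
r,g,b [[564.5, 74.2], [564.4, 106.2], [564.3, 138.7]] tips [[607.5, 75.1], [607.1, 106.2], [606.6, 137.8]]
```

The clamp (28.9 mm) is on the line (29.1 mm). All four blocks sit at their stations at seated height, and the robot is touching nothing, so I'm handing in.

```bash
python3 -c "
from workcell import env
print(env.job_done())"
```

```text
the job is handed in; nothing more can be done
None
```

The job is handed in: all four blocks are seated on the rail, each within about 1 mm of its own tail's position, and the end clamp measures within about 0.5 mm of the magenta line; everything is released, at about 35 s on the robot's clock.

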